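# Lift the cutter pod out of its deep well with the sprung key

### The arm

A 6-joint arm with a two-finger parallel gripper is mounted at the origin on the work surface. World frame = base frame: x ahead of the robot, y to its left, z up, the work surface at z = 0. Lengths are in m, angles in degrees, forces in N, time in s.
With the tool pointing down it reaches from about 0.375 to 0.9 m from the base axis. Payload 3.1 kg.
Tool frame: the origin (TCP) lies at the very end of the fingers, on their centre line; the grasp point (between the pads) lies 19 mm behind it; z points along the fingers, y is the direction in which the jaws open and shut (so a half turn about z gives the same grasp; the last joint's range is limited). The gripper opens to 87 mm and grips with 3 to 60 N. Pads are 19 mm wide; open, the fingers measure 117 mm over their backs; the gripper's body (75 mm by 190 mm) begins 51 mm behind the grasp point.
Start: joints at [-80.3, 30.224, 82.088, -0, 67.689, -10.227], TCP at [0.213, -0.588, 0.223] pointing down, gripper open.
Joint ranges: [-176.69, 176.69], [-43.24, 126.21], [12.49, 139.97], [-82, 262], [0, 151.66], [-163.58, 163.58]. Speed limits (degrees/s): [159.86, 159.86, 180, 180, 180, 180].

### API

Orientations are given as a 3x3 rotation matrix whose columns are the frame's x, y, z axes.
In Python, from rig import readout, capture, camera_model, bot, spot_in, regions_of gives the robot as it stands.
- The arm moves only by the tool send_rows, never from a script. Its argument "moves" is a list that holds one entry, the list of rows, each a list of 7 numbers: the turn, a rotation vector about the tool's x, y, z in degrees, then the shift along the tool's x, y, z in cm, then the opening, from -1 (shut) to 1 (fully open). A call has exactly 5 rows; each row shifts and turns the commanded pose from where the row before left it, along the tool's axes as they then stand; what a row does not reach is not made up. A row lasts 1/10 s, in which the tool goes at most 50 mm and 8.59 degrees, less where a joint would pass 70% of its speed; a pose out of reach is approached as far as the arm can. A call with a gripper value outside its range is refused whole. The fingers move at their own pace and stop on an object; the grip force is fixed at half the most. Time passes only in rows, so rows that do not move let the fingers close, or fill a call up. It gives the time, the measured TCP pose, the force and the opening at its end, in the units of the state.
- readout.read_state(): the state, without advancing time (a new reading comes with each control period).
- capture(name): name is "side" or "top" or "wrist"; returns the picture (400x640x3 uint8, blue, green, red); there is no depth.
- camera_model(name): a dict with "camera_matrix" (3x3 intrinsics, pixels), "pose" (4x4, takes a point from camera to world coordinates). Camera axes: x right, y up, looking along -z (the intrinsics and any distortion apply to the point x, -y, -z); pixel columns grow to the right and rows downward; lengths in m; the calibration is good to about 2 mm. A picture is of the moment at which its call begins: read the wrist's pose just before it. camera_model takes no time and is no camera call; for the wrist camera it gives the pose at the moment of the call.
- bot.hand_in(): hands the job in, once; it reports no verdict.
Trained networks look in the newest picture that a camera, given by its name, has taken for a name from the list of things; names that differ only in an ending like _2 or _b are one class to them, and where a whole thing is asked for, a point or a joint stands for the part that bears it (a point fixed in the world has none). Each returns a list of dicts, best first, with "p" (0 to 1); they miss things now and then, are a little off and sometimes report something else, mostly with a low value. They report only what shows in the picture. A call takes as long as a camera call.
- spot_in(camera, thing): "location" ([x, y, z] in m, in world coordinates, good to about 4 mm: the middle of the surface that is visible of it).
- regions_of(camera, thing): "mask" (400x640 bool, what is visible of it).
The state is a dict: "time_s": time; "joint_positions": joint angles; "qvel": joint speeds; "tau": joint torques, N m; "position": TCP position; "tcp_rot": TCP orientation; "force": force on the tool from outside, world axes, zero at the start; "moment": the same for the moment, N m; "opening": opening from 0.0 (shut) to 1.0 (fully open).
Only numpy, scipy, OpenCV 4.12 (cv2) and the standard library are available. Lean on these libraries where they do the work, as an engineer would, in place of code of your own. Each camera call takes 0.05 s, during which the arm holds its last target. There are 200 camera calls.

### The job

Take the long lifting key from its stand and use it, not the fingers, to fetch the oblong metal cutter pod up out of its deep well: feel for the slot in its cap with the cross bar, pushing only gently, then push through, turn a quarter and draw it out. Set the pod down gently, upright and flat on the floor of the shallow wooden tray, unhook the key and hang it back upright in its stand. Leave the tin in the neighbouring well and the tools on the bench alone.

Things in the scene. Friction and masses are not known exactly. Their poses are not given: they have to be found in the camera images.
- rack: Fixed upright plywood rack with two deep wells side by side along its y, open at the top; outside 78 (x) x 202 (y) x 130 high, walls 10, well floors 10 above the bench. Each well is 58 (x) x 86 (y) inside, centred at y = +48 and -48. Origin: centre of the underside, on the bench; z up.
- pod: Oblong metal cutter pod with square corners, 52 (x) x 84 (y) x 43 high, 0.3 to 0.55 kg, standing in one of the two wells (either one, 1 to 3 mm of play). Origin: centre of its underside; z up. Its top is a dark slotted cap, 5 thick. Under the cap is a hollow, 40 (x) x 50 (y), from 24 to 38 above the origin, in which the key's bar can turn.
- pod_top (a point): Middle of the pod's top, 43 above its origin; axes as the pod's. The cap has one slot through it, 32 long (pod x), 9.5 wide (pod y). The cap is adjustable and clamped, it does not shift: the slot's centre is at x = 0 but anywhere from y = -10 to +10 of this point; that offset is not measured and must be felt or seen. Solid for 15 mm past both long sides of the slot.
- tray: Fixed shallow pale wood tray, outside 92 (x) x 124 (y) x 24 high, inside 76 x 108, walls 8, floor 8 thick (its upper face 8 above the bench). Origin: centre of the underside; z up. The pod fits with its long side along the tray's y, either way round.
- stand: Fixed dark wood stand, a square upright tube, rim 125 above the bench, 58 wide outside, 40 x 40 inside, on a base 110 x 110 x 12. Origin: centre of the underside; z up. The key hangs in it by its collar, shank inside, at any yaw.
- key: Lifting key, upright in the stand, 0.19 kg. Origin: on its axis at the underside of its steel collar (54 diameter, 6 thick) that rests on the stand's rim; z up, x along the cross bar. Below, a 7 diameter shank runs down to the bar. It telescopes up into the handle by up to 14 mm against a spring: yields at 2.1 N, 0.35 N more per mm, solid after 14 mm (7 N); pulled, it is rigid.
- key_grip (a point): Centre of the key's wooden handle, a flat block 34 (key x) x 16 (key y, the grasp thickness) x 50 high, 31 above the key's origin. Axes as the key's.
- key_foot (a point): Centre of the underside of the cross bar at the lower end of the shank, 110 below the key's origin when the spring is relaxed. The bar is 28 long (key x) x 7 wide (key y) x 6 high. Axes as the key's. It moves with the shank.
- tin: Round closed tin, 48 diameter, 75 high, in the other well. Origin: centre of its underside. Leave alone.
- plane: Small metal block plane, 150 x 44 x 46 high, lying on the bench. Origin: centre of its underside. Leave alone.
- mallet: Wooden mallet lying on the bench; handle 26 thick and 230 long towards its -x, head 70 x 120 x 60 high, its centre at x = +130. Origin: under the handle, on the bench. Leave alone.
- gauge: Wooden marking gauge lying on the bench, beam 220 long (x), head 64 wide and 38 high. Origin: under the middle of the beam, on the bench. Leave alone.

How it is judged:
By the outcome, as a careful person would: the job done as asked, in the order asked, and still so for the second after the job is handed in, with the robot touching nothing.
It also fails if it takes over 72 s, if anything falls off the work surface, if the arm or the gripper's body presses on something with over 40 N, if the wrist force passes 120 N, or if a joint passes its speed limit or range.

## Working session

There is one attempt and no reset: what is moved stays moved. The work goes in short steps, Python scripts to look and compute and a tool call to move; the robot and the scene stay as the last step left them, time stands still between calls to the robot, and variables do not carry over. Pictures are saved under pics/ and viewed, about 8 in all and at most 12, crops included, and the job is handed in when it is done.

Besides the shell and the picture viewer there is one more tool, called after ">>>" as a command line: name --argument value ..., lists and objects as JSON in quotes. send_rows: Moves the arm, as the interface text tells. Its arguments: {"type":"object","properties":{"moves":{"type":"array","items":{"type":"array","items":{"type":"array","items":{"type":"number"}}}}},"required":["moves"]}

```bash
ls; mkdir -p pics; cat > h.py <<'E'
import numpy as np, cv2
from rig import readout, capture, camera_model, bot, spot_in, regions_of
def ray(cam,u,v,z,m=None):
    m=m or camera_model(cam);K=np.array(m["camera_matrix"]);T=np.array(m["pose"])
    d=np.linalg.inv(K)@[u,v,1];d=T[:3,:3]@[d[0],-d[1],-d[2]];o=T[:3,3]
    return o+d*(z-o[2])/d[2]
def proj(cam,p,m=None):
    m=m or camera_model(cam);K=np.array(m["camera_matrix"]);T=np.array(m["pose"])
    q=T[:3,:3].T@(np.array(p)-T[:3,3]);q=K@[q[0],-q[1],-q[2]];return q[:2]/q[2]
E
python3 - <<'E'
from h import *
np.set_printoptions(precision=4,suppress=True)
a=capture("top");b=capture("side")
cv2.imwrite("pics/top.png",a);cv2.imwrite("pics/side.png",b)
for c in("top","side"):
    m=camera_model(c);print(c,m.keys(),np.array(m["camera_matrix"]),np.array(m["pose"]))
    for t in["rack","pod","tray","stand","key","tin","key_grip","pod_top","plane","mallet","gauge"]:
        print(t,[(round(r["p"],2),np.round(r["location"],3)) for r in spot_in(c,t)[:2]])
print(readout.read_state())
E
```

```text
pics
top dict_keys(['camera_matrix', 'pose']) [[494.5786   0.     322.2611]
 [  0.     494.5786 198.1318]
 [  0.       0.       1.    ]] [[-0.012   0.983  -0.1833  0.4026]
 [-0.9999 -0.0123 -0.0006 -0.0058]
 [-0.0028  0.1833  0.9831  1.1149]
 [ 0.      0.      0.      1.    ]]
rack [(0.57, array([0.553, 0.049, 0.122]))]
pod [(0.85, array([ 0.536, -0.013,  0.052]))]
tray [(0.59, array([0.513, 0.286, 0.002])), (0.32, array([0.55 , 0.079, 0.085]))]
stand [(0.85, array([ 0.488, -0.28 ,  0.011]))]
key [(0.63, array([ 0.495, -0.296,  0.134]))]
tin [(0.67, array([0.551, 0.078, 0.087])), (0.18, array([ 0.492, -0.298,  0.133]))]
key_grip [(0.92, array([ 0.494, -0.301,  0.132])), (0.29, array([0.405, 0.01 , 0.033]))]
pod_top [(0.65, array([ 0.535, -0.013,  0.056]))]
plane [(0.88, array([0.714, 0.244, 0.024])), (0.58, array([ 0.486, -0.284,  0.006]))]
mallet [(0.56, array([ 0.749, -0.322,  0.057]))]
gauge [(0.57, array([0.41 , 0.011, 0.033]))]
side dict_keys(['camera_matrix', 'pose']) [[428.3368   0.     323.2388]
 [  0.     428.3368 199.4221]
 [  0.       0.       1.    ]] [[-0.8382  0.3819 -0
[... 511 characters left out ...]
  0.039]))]
pod_top []
plane [(0.75, array([0.712, 0.259, 0.021]))]
mallet [(0.67, array([ 0.744, -0.318,  0.042]))]
gauge [(0.56, array([0.401, 0.031, 0.026]))]
{'time_s': 1.2, 'joint_positions': array([-80.3008,  30.2243,  82.0894,  -0.0007,  67.689 , -10.2274]), 'qvel': array([ 0.0247,  0.0023, -0.0337,  0.0859, -0.0012,  0.1182]), 'tau': array([  0.0005, -44.0012, -17.6985,   0.0634,   0.0505,  -0.    ]), 'position': array([ 0.213 , -0.5875,  0.2225]), 'tcp_rot': array([[ 0.9401,  0.3408, -0.    ],
       [ 0.3408, -0.9401,  0.    ],
       [-0.    , -0.    , -1.    ]]), 'force': array([-0.3744,  0.4016,  0.3259]), 'moment': array([0.0643, 0.0154, 0.0031]), 'opening': 1.0011402518910848}
```

View pics/top.png

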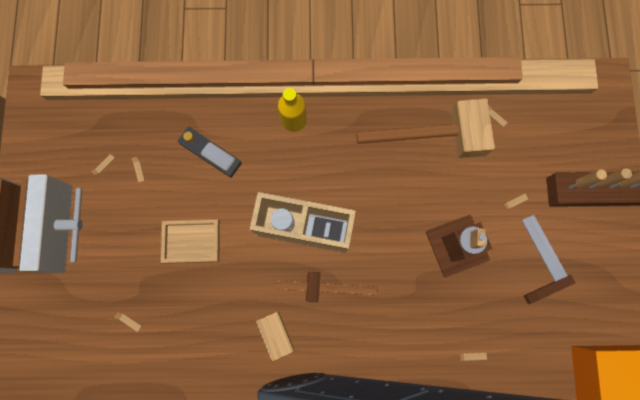

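```bash
python3 - <<'E'
from h import *
a=cv2.imread("pics/top.png")
# crops upsampled: key and rack
k=cv2.resize(a[170:330,415:515],None,fx=4,fy=4,interpolation=2)[:600]
r=cv2.resize(a[50:210,240:340],None,fx=4,fy=4,interpolation=2)[:600]
cv2.imwrite("pics/crop1.png",np.hstack([k,r]))
E
python3 - <<'E'
from h import *
a=cv2.imread("pics/top.png")
k=cv2.resize(a[205:285,420:500],None,fx=5,fy=5,interpolation=2)
r=cv2.resize(a[185:265,245:365],None,fx=5,fy=5,interpolation=2)[:,:400+200]
t=cv2.resize(a[205:285,150:230],None,fx=5,fy=5,interpolation=2)
top=cv2.resize(np.hstack([k,t]),(800,400))
cv2.imwrite("pics/kt.png",top);cv2.imwrite("pics/r.png",r)
E
```

```text
(no output)
```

View pics/kt.png

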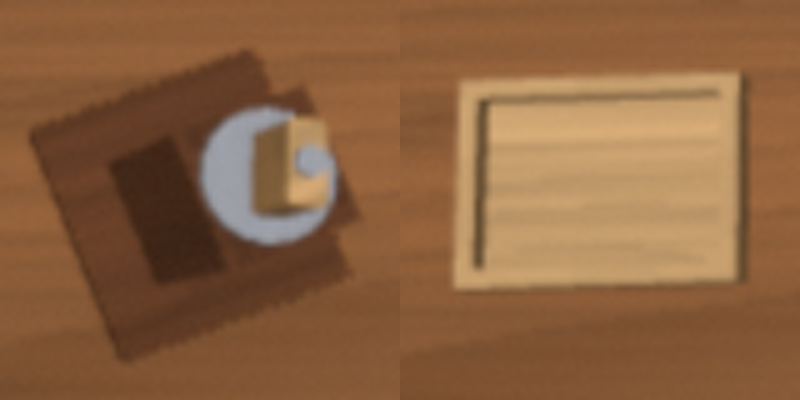

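View pics/r.png

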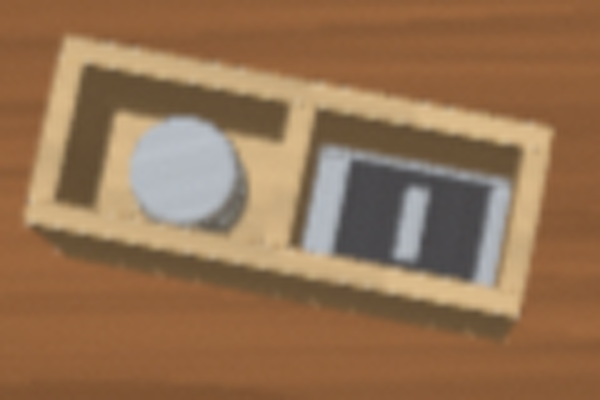

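```bash
python3 - <<'E'
from h import *
np.set_printoptions(precision=4,suppress=True)
R=lambda u,v,z:ray("top",245+u/5,185+v/5,z)
c=np.array([R(*p,.130) for p in[(65,37),(552,128),(520,317),(25,222)]])
print("rack rim",c,c.mean(0));d=c[0]-c[1]+c[3]-c[2];print("rack y dir yaw",np.degrees(np.arctan2(-d[0],d[1])),np.linalg.norm(d)/2)
s=np.array([R(*p,.053) for p in[(410,187),(432,188),(417,262),(395,258)]]);print("slot",s,s.mean(0))
R=lambda u,v,z:ray("top",420+u/5,205+v/5,z)
h=np.array([R(*p,.181) for p in[(290,115),(325,118),(330,205),(285,212)]]);print("handle",h,h.mean(0))
R=lambda u,v,z:ray("top",150+(u-400)/5,205+v/5,z)
t=np.array([R(*p,.024) for p in[(460,82),(742,72),(740,282),(455,290)]]);print("tray",t,t.mean(0))
d=t[0]-t[1]+t[3]-t[2];print("tray yaw",np.degrees(np.arctan2(-d[0],d[1])),np.linalg.norm(d)/2)
m=camera_model("wrist");s=readout.read_state();T=np.eye(4);T[:3,:3]=s["tcp_rot"];T[:3,3]=s["position"]
print(m["camera_matrix"],np.linalg.inv(T)@np.array(m["pose"]))
E
```

```text
rack rim [[ 0.5997  0.1251  0.13  ]
 [ 0.5599 -0.0717  0.13  ]
 [ 0.484  -0.0572  0.13  ]
 [ 0.5244  0.1402  0.13  ]] [0.542  0.0341 0.13  ]
rack y dir yaw -11.50723308211224 0.2011723779523228
slot [[ 0.5471 -0.0148  0.053 ]
 [ 0.5465 -0.0243  0.053 ]
 [ 0.5145 -0.0174  0.053 ]
 [ 0.5163 -0.0079  0.053 ]] [ 0.5311 -0.0161  0.053 ]
handle [[ 0.5154 -0.3001  0.181 ]
 [ 0.5141 -0.3133  0.181 ]
 [ 0.4811 -0.3128  0.181 ]
 [ 0.4787 -0.2957  0.181 ]] [ 0.4973 -0.3055  0.181 ]
tray [[0.5578 0.3522 0.024 ]
 [0.5607 0.2267 0.024 ]
 [0.4678 0.2251 0.024 ]
 [0.4658 0.35   0.024 ]] [0.513  0.2885 0.024 ]
tray yaw 1.1245462643079562 0.1252379330588322
[[301.3445   0.     320.791 ]
 [  0.     301.3445 199.2335]
 [  0.       0.       1.    ]] [[-0.0008  0.9575  0.2885  0.0779]
 [ 1.      0.0005  0.001   0.0005]
 [ 0.0008  0.2885 -0.9575 -0.1629]
 [ 0.      0.      0.      1.    ]]
```

>>> send_rows --moves '[[[0,0,0,3.5,-1.78,0,1],[0,0,0,3.5,-1.78,0,1],[0,0,0,3.5,-1.78,0,1],[0,0,0,3.5,-1.78,0,1],[0,0,0,3.5,-1.78,0,1]]]'

```text
time_s: 1.7
position: [0.3481, -0.4431, 0.2227]
tcp_rot: [[0.94, 0.34, 0.0], [0.34, -0.94, -0.0], [0.0, 0.0, -1.0]]
force: [0.5, -0.2, 0.4]
opening: 0.997
```

>>> send_rows --moves '[[[0,0,0,3.5,-1.78,0,1],[0,0,0,3.5,-1.78,0,1],[0,0,0,3.5,-1.78,0,1],[0,0,0,3.5,-1.78,0,1],[0,0,0,3.5,-1.78,0,1]]]'

```text
time_s: 2.2
position: [0.4825, -0.2997, 0.2227]
tcp_rot: [[0.94, 0.341, 0.0], [0.341, -0.94, -0.0], [0.0, 0.0, -1.0]]
force: [1.4, -1.3, 0.1]
opening: 1.0
```

>>> send_rows --moves '[[[0,0,6.8,0,0,0,1],[0,0,8.2,0,0,0,1],[0,0,8.2,0,0,0,1],[0,0,8.2,0,0,0,1],[0,0,0,0,0,0,1]]]'

```text
time_s: 2.7
position: [0.4815, -0.3009, 0.2226]
tcp_rot: [[0.98, -0.199, 0.0], [-0.199, -0.98, -0.0], [0.0, 0.0, -1.0]]
force: [0.3, -1.2, -0.7]
opening: 1.0
```

```bash
python3 - <<'E'
from h import *
import pickle
a=capture("wrist");m=camera_model("wrist");pickle.dump((a,m,readout.read_state()),open("wk.pkl","wb"))
p=proj("wrist",[.497,-.302,.181],m);print(p)
u,v=int(p[0]),int(p[1]);u0,v0=max(u-75,0),max(v-60,0)
print(u0,v0);cv2.imwrite("pics/wk.png",cv2.resize(a[v0:v0+120,u0:u0+150],None,fx=5,fy=5,interpolation=2))
E
```

```text
[316.68789319 200.83909745]
241 140
```

View pics/wk.png

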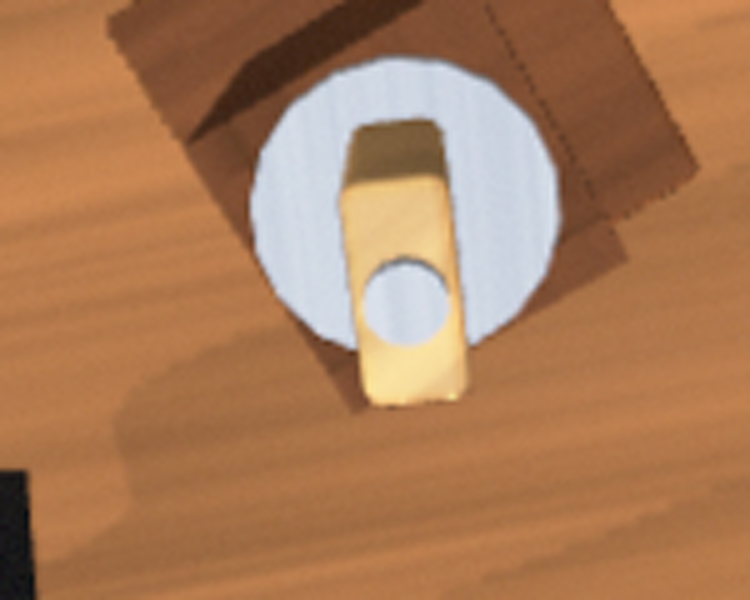

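>>> send_rows --moves '[[[0,0,0,0,-4.0,0,1],[0,0,0,0,-4.2,0,1],[0,0,0,-0.1,-4.2,0,1],[0,0,0,-0.2,-4.1,0,1],[0,0,0,-0.2,-4.1,2.0,1]]]'

```text
time_s: 3.25
position: [0.5198, -0.0975, 0.2047]
tcp_rot: [[0.981, -0.196, 0.007], [-0.196, -0.981, -0.003], [0.007, 0.001, -1.0]]
force: [0.9, 0.4, -0.8]
opening: 1.001
```

>>> send_rows --moves '[[[0,0,0,0,-4.1,2.0,1],[0,0,0,0,-4.2,2.2,1],[0,0,0,0,0,0,1],[0,0,0,0,0,0,1],[0,0,0,0,0,0,1]]]'

```text
time_s: 3.75
position: [0.5347, -0.0177, 0.1612]
tcp_rot: [[0.98, -0.198, 0.001], [-0.198, -0.98, -0.001], [0.002, 0.0, -1.0]]
force: [0.0, -0.4, -0.4]
opening: 0.999
```

```bash
python3 - <<'E'
from h import *
import pickle
a=capture("wrist");m=camera_model("wrist");pickle.dump((a,m,readout.read_state()),open("wp.pkl","wb"))
p=proj("wrist",[.531,-.016,.053],m);print(p)
u,v=int(p[0]),int(p[1]);u0,v0=max(u-75,0),max(v-60,0)
print(u0,v0);cv2.imwrite("pics/wp.png",cv2.resize(a[v0:v0+120,u0:u0+150],None,fx=5,fy=5,interpolation=2))
E
```

```text
[318.40019152 200.05104923]
243 140
```

View pics/wp.png

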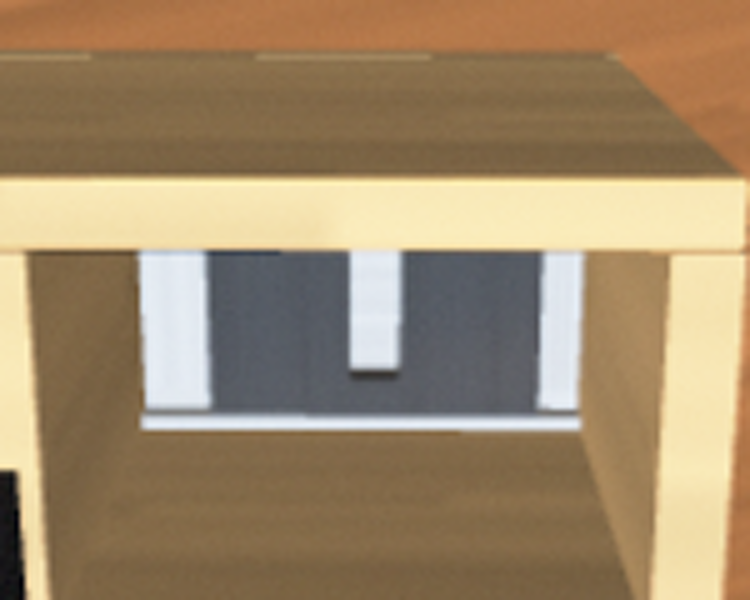

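```bash
python3 - <<'E'
from h import *
import pickle
np.set_printoptions(precision=4,suppress=True)
a,m,s=pickle.load(open("wk.pkl","rb"))
R=lambda u,v,z:ray("wrist",241+u/5,140+v/5,z,m)
h=np.array([R(*p,.181) for p in[(343,181),(445,178),(467,395),(367,403)]]);print("handle",h.mean(0),h)
print("collar",R(405,205,.131), "knob",R(407,302,.183))
d=h[0]+h[1]-h[2]-h[3];print("yaw",np.degrees(np.arctan2(d[1],d[0])),np.linalg.norm(d)/2)
print("collar diam",np.linalg.norm(R(250,205,.131)-R(560,205,.131)))
a,m,s=pickle.load(open("wp.pkl","rb"));print(s["position"],s["tcp_rot"])
R=lambda u,v,z:ray("wrist",243+u/5,140+v/5,z,m)
e=R(375,377,.053);tx=s["tcp_rot"][:,0];print("slot end",e,"centre",e+.016*tx,"w",np.linalg.norm(R(350,370,.053)-R(400,370,.053)))
print("pod -x edge",R(142,430,.053),R(580,430,.053), "mid", (R(142,430,.053)+R(580,430,.053))/2+.026*tx)
# rack: inner near edges at rim
print("well rim corners",R(27,250,.13),R(670,250,.13))
s=readout.read_state();T=s["tcp_rot"]
print(s["joint_positions"])
E
```

```text
handle [ 0.4981 -0.3062  0.181 ] [[ 0.5155 -0.3008  0.181 ]
 [ 0.5131 -0.3147  0.181 ]
 [ 0.481  -0.3118  0.181 ]
 [ 0.4827 -0.2974  0.181 ]]
collar [ 0.4988 -0.3064  0.131 ] knob [ 0.4971 -0.3061  0.183 ]
yaw -5.546111975402959 0.03258860836924841
collar diam 0.05370307415564139
[ 0.5347 -0.0181  0.1613] [[ 0.9799 -0.1995  0.0018]
 [-0.1995 -0.9799 -0.0008]
 [ 0.002   0.0004 -1.    ]]
slot end [ 0.5161 -0.0125  0.053 ] centre [ 0.5318 -0.0157  0.053 ] w 0.009539777275801735
pod -x edge [0.5144 0.0338 0.053 ] [ 0.4975 -0.0491  0.053 ] mid [ 0.5315 -0.0129  0.0531]
well rim corners [0.5699 0.023  0.13  ] [ 0.5527 -0.061   0.13  ]
[-13.903   28.1439  98.6311  -0.0217  53.1117  87.6152]
```

>>> send_rows --moves '[[[0,0,0,0,0,-4,1],[0,0,0,0,0,-4,1],[0,0,0,0.3,4.14,0,1],[0,0,0,0.3,4.14,0,1],[0,0,0,0.3,4.14,0,1]]]'

```text
time_s: 4.3
position: [0.518, -0.1431, 0.2422]
tcp_rot: [[0.98, -0.2, 0.003], [-0.2, -0.98, -0.002], [0.003, 0.001, -1.0]]
force: [0.8, 0.3, 0.1]
opening: 0.997
```

>>> send_rows --moves '[[[0,0,0,0.3,4.14,0,1],[0,0,0,0.3,4.14,0,1],[0,0,0,0.34,4.14,0,1],[0,0,0,0.34,4.13,0,1],[0,0,-5.9,0,0,0,1]]]'

```text
time_s: 4.8
position: [0.4968, -0.3129, 0.2417]
tcp_rot: [[0.995, -0.102, 0.003], [-0.102, -0.995, -0.005], [0.003, 0.005, -1.0]]
force: [-0.1, 0.5, -0.4]
opening: 1.003
```

>>> send_rows --moves '[[[0,0,0,0,0,0,1],[0,0,0,0,0,3,1],[0,0,0,0,0,3,1],[0,0,0,0,0,0,1],[0,0,0,0,0,0,1]]]'

```text
time_s: 5.3
position: [0.4976, -0.3048, 0.181]
tcp_rot: [[0.995, -0.098, -0.0], [-0.098, -0.995, 0.0], [-0.0, -0.0, -1.0]]
force: [0.2, 0.6, 0.2]
opening: 1.003
```

>>> send_rows --moves '[[[0,0,0,0.08,0.15,2,1],[0,0,0,0,0,2,1],[0,0,0,0,0,0,1],[0,0,0,0,0,0,0],[0,0,0,0,0,0,-1]]]'

```text
time_s: 5.8
position: [0.4995, -0.3073, 0.1425]
tcp_rot: [[0.995, -0.097, 0.003], [-0.097, -0.995, -0.002], [0.003, 0.002, -1.0]]
force: [1.2, 0.4, -0.2]
opening: 0.893
```

>>> send_rows --moves '[[[0,0,0,0,0,0,-1],[0,0,0,0,0,0,-1],[0,0,0,0,0,0,-1],[0,0,0,0,0,0,-1],[0,0,0,0,0,0,-1]]]'

```text
time_s: 6.3
position: [0.4984, -0.3065, 0.1406]
tcp_rot: [[0.995, -0.097, -0.0], [-0.097, -0.995, 0.0], [-0.0, -0.0, -1.0]]
force: [-0.3, 0.4, -0.0]
opening: 0.448
```

>>> send_rows --moves '[[[0,0,0,0,0,0,-1],[0,0,0,0,0,0,-1],[0,0,0,0,0,0,-1],[0,0,0,0,0,0,-1],[0,0,0,0,0,0,-1]]]'

```text
time_s: 6.8
position: [0.4984, -0.3063, 0.1405]
tcp_rot: [[0.995, -0.097, -0.0], [-0.097, -0.995, 0.0], [-0.0, -0.0, -1.0]]
force: [1.6, 1.2, 0.0]
opening: 0.185
```

>>> send_rows --moves '[[[0,0,0,0,0,-1,-1],[0,0,0,0,0,-2,-1],[0,0,0,0,0,-3,-1],[0,0,0,0,0,-3,-1],[0,0,0,0,0,-3,-1]]]'

```text
time_s: 7.3
position: [0.498, -0.3064, 0.262]
tcp_rot: [[0.995, -0.097, -0.001], [-0.097, -0.995, 0.0], [-0.001, 0.0, -1.0]]
force: [0.6, -0.5, -1.5]
opening: 0.179
```

>>> send_rows --moves '[[[0,0,0,0,0,-2,-1],[0,0,0,0,0,0,-1],[0,0,0,0,0,0,-1],[0,0,0,0,0,0,-1],[0,0,0,0,0,0,-1]]]'

```text
time_s: 7.8
position: [0.4976, -0.3059, 0.2788]
tcp_rot: [[0.995, -0.097, -0.003], [-0.097, -0.995, 0.002], [-0.003, -0.002, -1.0]]
force: [0.1, 0.6, -2.7]
opening: 0.182
```

```bash
python3 - <<'E'
from h import *
np.set_printoptions(precision=4,suppress=True)
s=readout.read_state();print(s["position"],s["force"],s["moment"],s["opening"],s["joint_positions"])
a=capture("side");f=s["position"]+[0,0,-.141+.015];p=proj("side",f);print("foot expected px",p)
u,v=p.astype(int);print(u-75,v-100);cv2.imwrite("pics/sk.png",cv2.resize(a[max(v-100,0):v+20,u-75:u+75],None,fx=5,fy=5,interpolation=2))
E
```

```text
[ 0.4976 -0.3059  0.2788] [ 0.1245  0.5562 -2.6844] [ 0.0095  0.0454 -0.0001] 0.18230500065234015 [-42.5339  23.7105  84.0789  -0.004   72.4215  53.0452]
foot expected px [432.7598 117.4802]
357 17
```

View pics/sk.png

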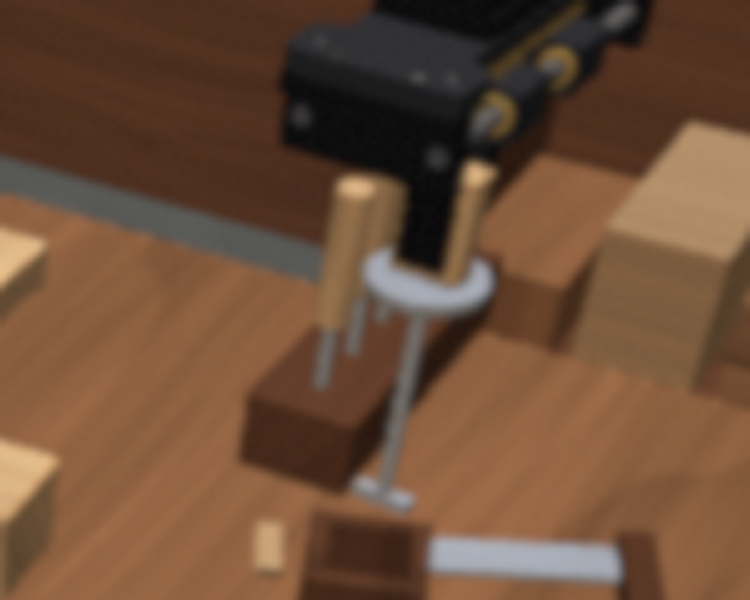

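>>> send_rows --moves '[[[0,0,0,0.05,-2.5,0,-1],[0,0,0,0.08,-4.0,0,-1],[0,0,0,0.1,-4.5,0,-1],[0,0,0,0.1,-4.5,0,-1],[0,0,0,0.1,-4.5,0,-1]]]'

```text
time_s: 8.35
position: [0.5218, -0.1062, 0.2797]
tcp_rot: [[0.995, -0.098, -0.001], [-0.098, -0.995, 0.001], [-0.001, -0.001, -1.0]]
force: [1.2, -0.3, -0.7]
opening: 0.183
```

>>> send_rows --moves '[[[0,0,0,0.08,-4.0,0,-1],[0,0,0,0.05,-3.0,0,-1],[0,0,0,0.03,-2.2,0,-1],[0,0,3,0,0,0,-1],[0,0,2.9,0,0,0,-1]]]'

```text
time_s: 8.85
position: [0.5323, -0.0153, 0.2797]
tcp_rot: [[0.98, -0.199, -0.002], [-0.199, -0.98, 0.0], [-0.002, 0.0, -1.0]]
force: [0.6, 0.1, -2.3]
opening: 0.186
```

>>> send_rows --moves '[[[0,0,0,0,0,0,-1],[0,0,0,0,0,0,-1],[0,0,0,0,0,0,-1],[0,0,0,0,0,0,-1],[0,0,0,0,0,0,-1]]]'

```text
time_s: 9.35
position: [0.5326, -0.0167, 0.2805]
tcp_rot: [[0.98, -0.199, -0.0], [-0.199, -0.98, 0.0], [-0.0, -0.0, -1.0]]
force: [0.2, 0.3, -1.4]
opening: 0.184
```

```bash
python3 - <<'E'
from h import *
np.set_printoptions(precision=5,suppress=True)
s=readout.read_state();R=s["tcp_rot"];print(s["position"],s["force"],s["moment"]);print(R)
print("tool-frame err cm",R.T@(np.array([.5318,-.0157,.2788])-s["position"])*100)
z=R[:,2];print("foot xy",(s["position"]+.1255*z))
E
```

```text
[ 0.5326  -0.01666  0.2805 ] [ 0.19717  0.29733 -1.36814] [ 0.09123 -0.01011  0.03482]
[[ 0.97999 -0.19905 -0.00011]
 [-0.19905 -0.97999  0.00006]
 [-0.00012 -0.00004 -1.     ]]
tool-frame err cm [-0.09703 -0.07815  0.16955]
foot xy [ 0.53258 -0.01665  0.155  ]
```

>>> send_rows --moves '[[[0,0,0,-0.1,-0.08,0,-1],[0,0,0,0,0,2.5,-1],[0,0,0,0,0,3.0,-1],[0,0,0,0,0,2.5,-1],[0,0,0,0,0,1.0,-1]]]'

```text
time_s: 9.85
position: [0.5301, -0.0151, 0.1884]
tcp_rot: [[0.98, -0.199, -0.005], [-0.199, -0.98, 0.001], [-0.005, -0.0, -1.0]]
force: [-0.9, 0.1, -2.7]
opening: 0.183
```

>>> send_rows --moves '[[[0,0,0,0,0,0,-1],[0,0,0,0,0,0,-1],[0,0,0,0,0,0,-1],[0,0,0,0,0,0,-1],[0,0,0,0,0,0,-1]]]'

```text
time_s: 10.35
position: [0.5323, -0.0156, 0.1914]
tcp_rot: [[0.98, -0.199, 0.002], [-0.199, -0.98, -0.0], [0.002, 0.0, -1.0]]
force: [0.5, 0.7, -1.3]
opening: 0.179
```

```bash
cat > st.py <<'E'
from h import *
import sys
np.set_printoptions(precision=5,suppress=True)
t=np.array(eval(sys.argv[1]))
s=readout.read_state();R=s["tcp_rot"];print(s["time_s"],s["position"],s["force"],s["moment"],s["opening"])
print("tool-frame err cm",R.T@(t-s["position"])*100,"yaw",np.degrees(np.arctan2(R[1,0],R[0,0])),"z",R[:,2])
print("foot",(s["position"]+.1255*R[:,2]),s["joint_positions"])
E
python3 st.py [.5318,-.0157,.1785]
```

```text
10.35 [ 0.53229 -0.01559  0.19143] [ 0.5343   0.73206 -1.28759] [ 0.06562  0.02947 -0.00472] 0.17933124777195633
tool-frame err cm [-0.04799  0.0199   1.29318] yaw -11.468149046372385 z [ 0.00176 -0.00044 -1.     ]
foot [ 0.53251 -0.01565  0.06593] [-13.70906  25.47234  97.33888  -0.00063  57.08487  87.75944]
```

>>> send_rows --moves '[[[0,0,0,-0.04,0.02,0.4,-1],[0,0,0,0,0,0.4,-1],[0,0,0,0,0,0.3,-1],[0,0,0,0,0,0.2,-1],[0,0,0,0,0,0.2,-1]]]'

```text
time_s: 10.85
position: [0.5312, -0.0156, 0.1755]
tcp_rot: [[0.98, -0.199, -0.001], [-0.199, -0.98, 0.0], [-0.001, -0.0, -1.0]]
force: [-0.8, -0.3, 0.9]
opening: 0.182
```

>>> send_rows --moves '[[[0,0,0,0,0,0.1,-1],[0,0,0,0,0,0.1,-1],[0,0,0,0,0,0,-1],[0,0,0,0,0,0,-1],[0,0,0,0,0,0,-1]]]'

```text
time_s: 11.35
position: [0.5313, -0.0156, 0.1737]
tcp_rot: [[0.98, -0.199, -0.0], [-0.199, -0.98, 0.0], [-0.0, 0.0, -1.0]]
force: [-1.2, -0.5, 3.1]
opening: 0.181
```

```bash
python3 st.py [.5318,-.0157,.1785]
```

```text
11.35 [ 0.53127 -0.01557  0.17368] [-1.17089 -0.49085  3.09532] [ 0.15891  0.45138 -0.01323] 0.18133853185974297
tool-frame err cm [ 0.0541   0.00194 -0.48179] yaw -11.472877095105698 z [-0.00012  0.00001 -1.     ]
foot [ 0.53126 -0.01557  0.04818] [-13.73299  26.89959  98.39286  -0.00119  54.71411  87.74057]
```

>>> send_rows --moves '[[[0,0,0,0.05,0,-0.15,-1],[0,0,0,0,0.05,0,-1],[0,0,0,0,0.05,0,-1],[0,0,0,0,0.05,0,-1],[0,0,0,0,0,0,-1]]]'

```text
time_s: 11.85
position: [0.5316, -0.0168, 0.175]
tcp_rot: [[0.98, -0.199, 0.0], [-0.199, -0.98, 0.001], [0.0, -0.001, -1.0]]
force: [-1.0, 2.4, 2.6]
opening: 0.187
```

```bash
python3 st.py [.5318,-.0157,.1785]
```

```text
11.85 [ 0.53162 -0.01684  0.17501] [-0.96562  2.41783  2.62725] [ 0.77611  0.34704 -0.02709] 0.1872111490075175
tool-frame err cm [-0.0054  -0.11541 -0.34938] yaw -11.494600141113795 z [ 0.00017  0.00082 -1.     ]
foot [ 0.53164 -0.01674  0.04951] [-13.88786  26.80994  98.27812   0.05843  54.91385  87.57315]
```

>>> send_rows --moves '[[[0,0,0,0,0.05,0,-1],[0,0,0,0,0.05,0,-1],[0,0,0,0,0.05,0,-1],[0,0,0,0,0,0,-1],[0,0,0,0,0,0,-1]]]'

```text
time_s: 12.35
position: [0.5318, -0.0187, 0.1752]
tcp_rot: [[0.98, -0.199, 0.001], [-0.199, -0.98, -0.0], [0.001, -0.0, -1.0]]
force: [0.3, 2.3, 1.9]
opening: 0.183
```

```bash
python3 st.py [.5318,-.0157,.1785]
```

```text
12.35 [ 0.53175 -0.01874  0.1752 ] [0.31226 2.28001 1.92035] [ 0.71858  0.05313 -0.05257] 0.1833614190402753
tool-frame err cm [-0.05549 -0.29877 -0.33002] yaw -11.47557551885016 z [ 0.00113 -0.00017 -1.     ]
foot [ 0.53189 -0.01876  0.0497 ] [-14.06309  26.7861   98.28295   0.00767  54.86579  87.40808]
```

>>> send_rows --moves '[[[0,0,0,0,-0.1,0,-1],[0,0,0,0,-0.1,0,-1],[0,0,0,0,-0.1,0,-1],[0,0,0,0,-0.07,0,-1],[0,0,0,0,0,0,-1]]]'

```text
time_s: 12.85
position: [0.5323, -0.0156, 0.1752]
tcp_rot: [[0.98, -0.198, 0.001], [-0.198, -0.98, -0.001], [0.001, 0.001, -1.0]]
force: [0.8, -1.6, 1.9]
opening: 0.182
```

```bash
python3 st.py [.5318,-.0157,.1785]
```

```text
12.85 [ 0.53229 -0.01556  0.17515] [ 0.82385 -1.55273  1.90304] [-0.65682  0.04938 -0.03346] 0.18241431931313082
tool-frame err cm [-0.04483  0.02402 -0.33479] yaw -11.44820320673421 z [ 0.00059 -0.0012  -1.     ]
foot [ 0.53236 -0.01571  0.04965] [-13.6709   26.83039  98.20342  -0.07178  54.91697  87.81856]
```

>>> send_rows --moves '[[[0,0,0,0,-0.05,0,-1],[0,0,0,0,-0.05,0,-1],[0,0,0,0,-0.05,0,-1],[0,0,0,0,0,0,-1],[0,0,0,0,0,0,-1]]]'

```text
time_s: 13.35
position: [0.532, -0.0132, 0.1747]
tcp_rot: [[0.98, -0.199, -0.001], [-0.199, -0.98, 0.001], [-0.001, -0.0, -1.0]]
force: [-0.6, -0.3, -1.4]
opening: 0.182
```

```bash
python3 st.py [.5318,-.0157,.1785]
```

```text
13.35 [ 0.53202 -0.01322  0.17474] [-0.59506 -0.30692 -1.41651] [ 0.01758  0.0417  -0.03541] 0.18217624785803152
tool-frame err cm [ 0.02713  0.24741 -0.37616] yaw -11.473555823991324 z [-0.00072  0.00056 -1.     ]
foot [ 0.53193 -0.01315  0.04924] [-13.4749   26.8708   98.21359   0.02666  54.96322  87.98335]
```

>>> send_rows --moves '[[[0,0,0,0,-0.03,0.3,-1],[0,0,0,0,0,0.3,-1],[0,0,0,0,0,0.3,-1],[0,0,0,0,0,0.3,-1],[0,0,0,0,0,0,-1]]]'

```text
time_s: 13.85
position: [0.5319, -0.0132, 0.1625]
tcp_rot: [[0.98, -0.199, -0.001], [-0.199, -0.98, 0.0], [-0.001, -0.0, -1.0]]
force: [0.4, -0.6, -2.2]
opening: 0.184
```

>>> send_rows --moves '[[[0,0,0,0,0,0,-1],[0,0,0,0,0,0,-1],[0,0,0,0,0,0,-1],[0,0,0,0,0,0,-1],[0,0,0,0,0,0,-1]]]'

```text
time_s: 14.35
position: [0.5324, -0.0133, 0.1632]
tcp_rot: [[0.98, -0.199, 0.0], [-0.199, -0.98, -0.0], [0.0, 0.0, -1.0]]
force: [-0.7, -0.5, -2.3]
opening: 0.181
```

```bash
python3 st.py [.5318,-.0132,.1625]
```

```text
14.35 [ 0.53241 -0.01327  0.16316] [-0.71818 -0.46384 -2.27701] [0.04933 0.03958 0.01141] 0.1808195509612697
tool-frame err cm [-0.06119  0.00491  0.0662 ] yaw -11.470698635084716 z [ 0.00021 -0.00006 -1.     ]
foot [ 0.53244 -0.01328  0.03766] [-13.45784  27.85788  98.80944  -0.00035  53.32021  88.01307]
```

>>> send_rows --moves '[[[0,0,-6,0,0,0,-1],[0,0,-6,0,0,0,-1],[0,0,-6,0,0,0,-1],[0,0,-6,0,0,0,-1],[0,0,-6,0,0,0,-1]]]'

```text
time_s: 14.85
position: [0.5324, -0.0132, 0.1631]
tcp_rot: [[0.947, 0.322, 0.0], [0.322, -0.947, 0.0], [0.0, 0.0, -1.0]]
force: [-0.8, 0.0, -1.7]
opening: 0.182
```

>>> send_rows --moves '[[[0,0,-6,0,0,0,-1],[0,0,-6,0,0,0,-1],[0,0,-6,0,0,0,-1],[0,0,-6,0,0,0,-1],[0,0,-6,0,0,0,-1]]]'

```text
time_s: 15.35
position: [0.5325, -0.0134, 0.1631]
tcp_rot: [[0.659, 0.752, 0.0], [0.752, -0.659, -0.0], [0.0, 0.001, -1.0]]
force: [0.4, 0.7, -2.3]
opening: 0.18
```

>>> send_rows --moves '[[[0,0,-6,0,0,0,-1],[0,0,-6,0,0,0,-1],[0,0,-6,0,0,0,-1],[0,0,-6,0,0,0,-1],[0,0,-6,0,0,0,-1]]]'

```text
time_s: 15.85
position: [0.5326, -0.0134, 0.1632]
tcp_rot: [[0.195, 0.981, 0.001], [0.981, -0.195, -0.0], [-0.0, 0.001, -1.0]]
force: [0.3, -0.1, -2.1]
opening: 0.182
```

>>> send_rows --moves '[[[0,0,0,0,0,0,-1],[0,0,0,0,0,0,-1],[0,0,0,0,0,0,-1],[0,0,0,0,0,0,-1],[0,0,0,0,0,0,-1]]]'

```text
time_s: 16.35
position: [0.5325, -0.0134, 0.1631]
tcp_rot: [[0.199, 0.98, 0.0], [0.98, -0.199, -0.0], [-0.0, 0.0, -1.0]]
force: [-0.5, 0.2, -3.0]
opening: 0.183
```

```bash
python3 st.py [.5318,-.0132,.1625]
```

```text
16.35 [ 0.53248 -0.01335  0.16311] [-0.49339  0.22132 -3.01829] [-0.24696 -0.1339  -0.00273] 0.18315637296340095
tool-frame err cm [ 0.00153 -0.0699   0.06113] yaw 78.4994678764912 z [ 0.00029 -0.00021 -1.     ]
foot [ 0.53252 -0.01338  0.03761] [-13.46027  27.86553  98.80505  -0.00963  53.31063  -1.95399]
```

>>> send_rows --moves '[[[0,0,0,0,0,-0.3,-1],[0,0,0,0,0,-0.3,-1],[0,0,0,0,0,-0.4,-1],[0,0,0,0,0,-0.5,-1],[0,0,0,0,0,-0.5,-1]]]'

```text
time_s: 16.85
position: [0.532, -0.013, 0.1831]
tcp_rot: [[0.199, 0.98, -0.001], [0.98, -0.199, 0.0], [0.0, -0.001, -1.0]]
force: [-0.4, 0.0, -6.9]
opening: 0.184
```

```bash
python3 st.py [.5318,-.0132,.1625]
```

```text
16.85 [ 0.53196 -0.01305  0.1831 ] [-0.3568   0.04625 -6.90443] [-0.00914 -0.07252  0.03396] 0.184402427159749
tool-frame err cm [-0.0184  -0.01032  2.0599 ] yaw 78.5255676975095 z [-0.00099  0.0004  -1.     ]
foot [ 0.53183 -0.013    0.0576 ] [-13.45082  26.18002  97.75165   0.01098  56.12903  -1.98252]
```

>>> send_rows --moves '[[[0,0,0,0,0,-1.2,-1],[0,0,0,0,0,-1.6,-1],[0,0,0,0,0,-1.6,-1],[0,0,0,0,0,-1.6,-1],[0,0,0,0,0,-1.6,-1]]]'

```text
time_s: 17.35
position: [0.5321, -0.0131, 0.2605]
tcp_rot: [[0.199, 0.98, 0.0], [0.98, -0.199, 0.0], [0.0, 0.0, -1.0]]
force: [0.9, 0.6, -6.6]
opening: 0.181
```

>>> send_rows --moves '[[[0,0,0,0,0,-1.6,-1],[0,0,0,0,0,-1.6,-1],[0,0,0,0,0,-1.4,-1],[0,0,0,0,0,-0.4,-1],[0,0,0,0,0,0,-1]]]'

```text
time_s: 17.85
position: [0.5325, -0.0132, 0.31]
tcp_rot: [[0.199, 0.98, 0.002], [0.98, -0.199, -0.0], [-0.0, 0.002, -1.0]]
force: [-0.6, -0.1, -5.8]
opening: 0.184
```

```bash
python3 st.py [.513,.2885,.305]; python3 - <<'E'
from h import *
a=capture("side");cv2.imwrite("pics/lift.png",a)
E
```

```text
17.85 [ 0.5325  -0.01324  0.30997] [-0.61635 -0.11245 -5.82408] [-0.04319 -0.00695 -0.00878] 0.18414902435609296
tool-frame err cm [29.18378 -7.91233  0.48254] yaw 78.53061128737454 z [ 0.00178 -0.00038 -1.     ]
foot [ 0.53273 -0.01329  0.18447] [-13.4537   17.47723  88.85091   0.00276  73.56753  -1.98509]
```

View pics/lift.png

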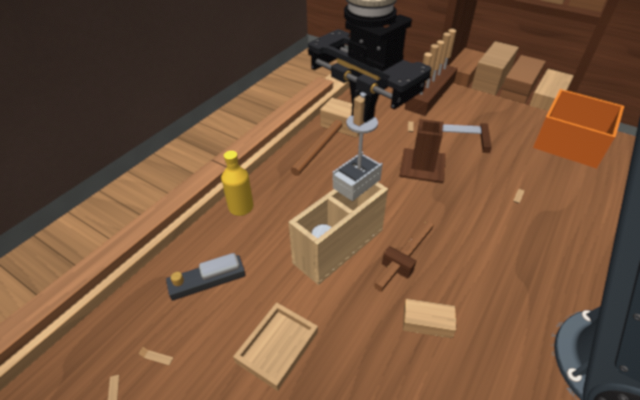

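>>> send_rows --moves '[[[0,0,0,1.5,-0.41,0,-1],[0,0,0,2.5,-0.68,0,-1],[0,0,0,3.3,-0.9,0,-1],[0,0,0,3.5,-0.95,0,-1],[0,0,0,3.6,-0.98,0,-1]]]'

```text
time_s: 18.4
position: [0.5214, 0.1377, 0.308]
tcp_rot: [[0.199, 0.98, -0.003], [0.98, -0.199, 0.001], [0.0, -0.003, -1.0]]
force: [0.6, 0.3, -6.3]
opening: 0.18
```

>>> send_rows --moves '[[[0,0,0,3.6,-0.98,0,-1],[0,0,0,3.5,-0.95,0,-1],[0,0,0,3.3,-0.9,0,-1],[0,0,0,2.5,-0.68,0,-1],[0,0,0,1.6,-0.43,0,-1]]]'

```text
time_s: 18.9
position: [0.5111, 0.2884, 0.3078]
tcp_rot: [[0.197, 0.98, -0.003], [0.98, -0.197, 0.0], [-0.0, -0.003, -1.0]]
force: [-0.6, 0.0, -5.7]
opening: 0.183
```

>>> send_rows --moves '[[[0,0,-3,0,0,0,-1],[0,0,-3.2,0,0,0,-1],[0,0,-3.2,0,0,0,-1],[0,0,-3.2,0,0,0,-1],[0,0,0,0,0,0,-1]]]'

```text
time_s: 19.4
position: [0.5121, 0.2854, 0.3082]
tcp_rot: [[-0.019, 1.0, -0.002], [1.0, 0.019, -0.001], [-0.001, -0.002, -1.0]]
force: [0.3, 0.6, -6.6]
opening: 0.183
```

>>> send_rows --moves '[[[0,0,0,0,0,1,-1],[0,0,0,0,0,2,-1],[0,0,0,0,0,2,-1],[0,0,0,0,0,2,-1],[0,0,0,0,0,1,-1]]]'

```text
time_s: 19.9
position: [0.5112, 0.2849, 0.2263]
tcp_rot: [[-0.019, 1.0, -0.005], [1.0, 0.019, -0.002], [-0.002, -0.005, -1.0]]
force: [-0.7, -0.3, -6.0]
opening: 0.181
```

>>> send_rows --moves '[[[0,0,0,0,0,0,-1],[0,0,0,0,0,0,-1],[0,0,0,0,0,0,-1],[0,0,0,0,0,0,-1],[0,0,0,0,0,0,-1]]]'

```text
time_s: 20.4
position: [0.5132, 0.2858, 0.2299]
tcp_rot: [[-0.02, 1.0, 0.001], [1.0, 0.02, 0.001], [0.0, 0.001, -1.0]]
force: [0.7, 0.0, -6.2]
opening: 0.186
```

```bash
python3 st.py [.513,.286,.17]; python3 - <<'E'
from h import *
a=capture("side");p=proj("side",[.513,.288,.05]);u,v=p.astype(int);print(u-75,v-70)
cv2.imwrite("pics/pl.png",cv2.resize(a[v-70:v+50,u-75:u+75],None,fx=4,fy=4,interpolation=2))
E
```

```text
20.4 [0.51316 0.28577 0.22991] [ 0.70997  0.00428 -6.22164] [-0.02078 -0.08299  0.00321] 0.1862434088508731
tool-frame err cm [ 0.02036 -0.02486  5.99104] yaw 91.12757169682239 z [ 0.00149  0.00052 -1.     ]
foot [0.51335 0.28584 0.10441] [18.21864 26.78892 87.24149  0.00153 65.8793  17.09046]
201 263
```

View pics/pl.png

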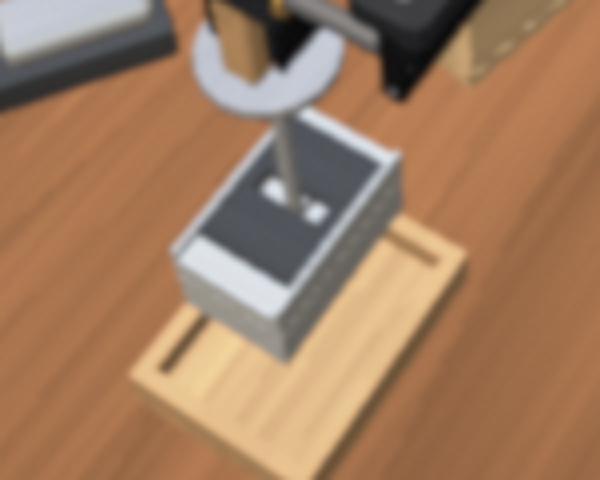

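>>> send_rows --moves '[[[0,0,0,0,0,1,-1],[0,0,0,0,0,1.5,-1],[0,0,0,0,0,1.4,-1],[0,0,0,0,0,1.0,-1],[0,0,0,0,0,0.5,-1]]]'

```text
time_s: 20.95
position: [0.5121, 0.2853, 0.1735]
tcp_rot: [[-0.02, 1.0, -0.002], [1.0, 0.02, -0.001], [-0.001, -0.002, -1.0]]
force: [-0.3, -0.3, -6.5]
opening: 0.185
```

>>> send_rows --moves '[[[0,0,0,0,0,0.2,-1],[0,0,0,0,0,0.1,-1],[0,0,0,0,0,0,-1],[0,0,0,0,0,0,-1],[0,0,0,0,0,0,-1]]]'

```text
time_s: 21.45
position: [0.5131, 0.2857, 0.1726]
tcp_rot: [[-0.02, 1.0, 0.001], [1.0, 0.02, 0.0], [0.0, 0.001, -1.0]]
force: [0.4, 0.4, -5.5]
opening: 0.184
```

```bash
python3 st.py [.513,.286,.1655]
```

```text
21.45 [0.51309 0.28574 0.17256] [ 0.38661  0.37674 -5.50739] [ 0.0268  -0.07167 -0.00235] 0.1841091060881954
tool-frame err cm [ 0.0257  -0.00896  0.70643] yaw 91.12966658443698 z [ 0.00097  0.00034 -1.     ]
foot [0.51321 0.28579 0.04706] [18.2185  30.8116  90.52834  0.00129 58.6011  17.08817]
```

>>> send_rows --moves '[[[0,0,0,0,0,0.2,-1],[0,0,0,0,0,0.15,-1],[0,0,0,0,0,0.1,-1],[0,0,0,0,0,0.1,-1],[0,0,0,0,0,0.05,-1]]]'

```text
time_s: 21.95
position: [0.5127, 0.2856, 0.1658]
tcp_rot: [[-0.02, 1.0, -0.0], [1.0, 0.02, -0.0], [-0.0, -0.0, -1.0]]
force: [-0.5, -0.2, -6.9]
opening: 0.181
```

>>> send_rows --moves '[[[0,0,0,0,0,0.05,-1],[0,0,0,0,0,0.05,-1],[0,0,0,0,0,0.05,-1],[0,0,0,0,0,0.05,-1],[0,0,0,0,0,0.05,-1]]]'

```text
time_s: 22.45
position: [0.5135, 0.2858, 0.1641]
tcp_rot: [[-0.02, 1.0, 0.002], [1.0, 0.02, 0.0], [0.0, 0.002, -1.0]]
force: [-1.3, -1.0, -1.3]
opening: 0.183
```

```bash
python3 st.py [.513,.286,.1655]
```

```text
22.45 [0.51346 0.28575 0.16411] [-1.29856 -0.95328 -1.31531] [-0.08608 -0.10897 -0.0018 ] 0.18316217924010547
tool-frame err cm [ 0.02564 -0.04568 -0.13898] yaw 91.13189479458669 z [ 0.00173  0.00043 -1.     ]
foot [0.51368 0.28581 0.03861] [18.21244 31.46102 90.93212 -0.00898 57.5053  17.08538]
```

>>> send_rows --moves '[[[0,0,0,0,0,0.15,-1],[0,0,0,0,0,0.1,-1],[0,0,0,0,0,0,-1],[0,0,0,0,0,0,-1],[0,0,0,0,0,0,-1]]]'

```text
time_s: 22.95
position: [0.5128, 0.2856, 0.161]
tcp_rot: [[-0.02, 1.0, -0.0], [1.0, 0.02, 0.0], [0.0, -0.0, -1.0]]
force: [-0.1, -0.1, -1.7]
opening: 0.179
```

>>> send_rows --moves '[[[0,0,6,0,0,0,-1],[0,0,6,0,0,0,-1],[0,0,6,0,0,0,-1],[0,0,6,0,0,0,-1],[0,0,6,0,0,0,-1]]]'

```text
time_s: 23.45
position: [0.5128, 0.2857, 0.1611]
tcp_rot: [[0.487, 0.874, 0.0], [0.874, -0.487, 0.0], [0.0, 0.0, -1.0]]
force: [-1.2, -0.9, -2.5]
opening: 0.187
```

>>> send_rows --moves '[[[0,0,6,0,0,0,-1],[0,0,6,0,0,0,-1],[0,0,6,0,0,0,-1],[0,0,6,0,0,0,-1],[0,0,6,0,0,0,-1]]]'

```text
time_s: 23.95
position: [0.5128, 0.2857, 0.1611]
tcp_rot: [[0.858, 0.513, 0.0], [0.513, -0.858, 0.0], [0.0, -0.0, -1.0]]
force: [0.7, 1.0, -1.3]
opening: 0.183
```

>>> send_rows --moves '[[[0,0,6,0,0,0,-1],[0,0,6,0,0,0,-1],[0,0,6,0,0,0,-1],[0,0,6,0,0,0,-1],[0,0,6,0,0,0,-1]]]'

```text
time_s: 24.45
position: [0.5128, 0.2857, 0.1611]
tcp_rot: [[1.0, 0.015, 0.0], [0.015, -1.0, 0.0], [0.0, -0.0, -1.0]]
force: [-0.1, -0.3, -2.2]
opening: 0.177
```

>>> send_rows --moves '[[[0,0,0,0,0,0,-1],[0,0,0,0,0,0,-1],[0,0,0,0,0,0,-1],[0,0,0,0,0,0,-1],[0,0,0,0,0,0,-1]]]'

```text
time_s: 24.95
position: [0.5128, 0.2856, 0.161]
tcp_rot: [[1.0, 0.02, -0.0], [0.02, -1.0, 0.0], [-0.0, -0.0, -1.0]]
force: [-0.5, 0.3, -1.4]
opening: 0.177
```

```bash
python3 st.py [.513,.286,.1655]; python3 - <<'E'
from h import *
a=capture("side");p=proj("side",[.513,.288,.05]);u,v=p.astype(int);print(u-60,v-60)
cv2.imwrite("pics/pl2.png",cv2.resize(a[v-60:v+40,u-60:u+60],None,fx=5,fy=5,interpolation=2))
E
```

```text
24.95 [0.51281 0.28562 0.16105] [-0.49227  0.3242  -1.38786] [0.00684 0.02016 0.04175] 0.17709109760083122
tool-frame err cm [ 0.01952 -0.03759 -0.44521] yaw 1.1556248979185089 z [-0.00002  0.00004 -1.     ]
foot [0.51281 0.28563 0.03555] [ 18.21484  31.68868  91.09682   0.00288  57.2149  107.05766]
216 273
```

View pics/pl2.png

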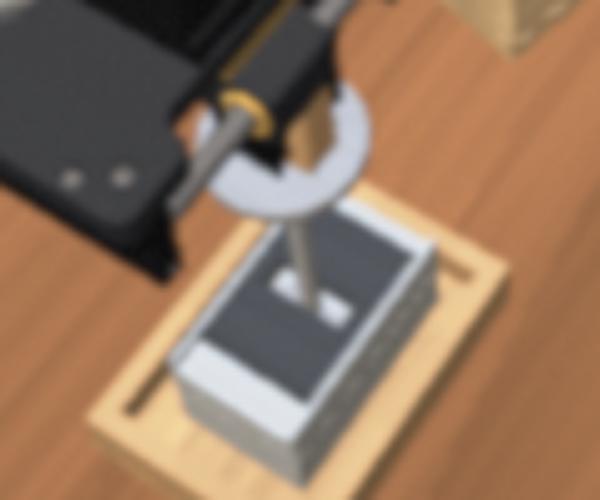

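>>> send_rows --moves '[[[0,0,0,0,0,-0.3,-1],[0,0,0,0,0,-0.3,-1],[0,0,0,0,0,-0.3,-1],[0,0,0,0,0,-0.3,-1],[0,0,0,0,0,0,-1]]]'

```text
time_s: 25.5
position: [0.5132, 0.2858, 0.1738]
tcp_rot: [[1.0, 0.02, 0.001], [0.02, -1.0, 0.0], [0.001, -0.0, -1.0]]
force: [-0.6, 0.5, -0.9]
opening: 0.182
```

```bash
python3 st.py [.513,.286,.1655]
```

```text
25.5 [0.51322 0.28578 0.17375] [-0.64438  0.45409 -0.91918] [ 0.00167 -0.00103 -0.02027] 0.18193683277406156
tool-frame err cm [-0.02263 -0.02177  0.82531] yaw 1.1298861139978373 z [ 0.00133  0.00048 -1.     ]
foot [0.51339 0.28584 0.04825] [ 18.21742  30.72368  90.46505   0.00305  58.73035 107.08593]
```

>>> send_rows --moves '[[[0,0,0,0,0,-0.7,-1],[0,0,0,0,0,-2,-1],[0,0,0,0,0,-3,-1],[0,0,0,0,0,-3,-1],[0,0,0,0,0,-3,-1]]]'

```text
time_s: 26.0
position: [0.5125, 0.2855, 0.2915]
tcp_rot: [[1.0, 0.02, -0.0], [0.02, -1.0, -0.0], [-0.0, 0.0, -1.0]]
force: [0.7, -0.2, -2.1]
opening: 0.182
```

>>> send_rows --moves '[[[0,0,0,0,0,0,-1],[0,0,0,-0.1,2.2,0,-1],[0,0,0,-0.2,4.5,0,-1],[0,0,0,-0.2,4.5,0,-1],[0,0,0,-0.2,4.5,0,-1]]]'

```text
time_s: 26.5
position: [0.5078, 0.1272, 0.2889]
tcp_rot: [[1.0, 0.021, -0.002], [0.021, -1.0, -0.0], [-0.002, 0.0, -1.0]]
force: [0.3, -0.3, -2.0]
opening: 0.18
```

>>> send_rows --moves '[[[0,0,0,-0.2,4.5,0,-1],[0,0,0,-0.2,4.5,0,-1],[0,0,0,-0.2,4.5,0,-1],[0,0,0,-0.2,4.5,0,-1],[0,0,0,-0.2,4.5,0,-1]]]'

```text
time_s: 27.0
position: [0.5023, -0.0981, 0.2891]
tcp_rot: [[1.0, 0.02, -0.002], [0.02, -1.0, 0.001], [-0.002, -0.001, -1.0]]
force: [1.8, -0.4, -0.3]
opening: 0.184
```

>>> send_rows --moves '[[[0,0,0,-0.2,4.5,0,-1],[0,0,0,-0.2,4.5,0,-1],[0,0,0,-0.2,4.5,0,-1],[0,0,0,-0.2,4.5,0,-1],[0,0,0,-0.16,3.0,0,-1]]]'

```text
time_s: 27.5
position: [0.497, -0.3098, 0.2888]
tcp_rot: [[1.0, 0.018, -0.001], [0.018, -1.0, 0.0], [-0.001, -0.0, -1.0]]
force: [-0.1, 0.7, -1.2]
opening: 0.18
```

>>> send_rows --moves '[[[0,0,3.4,0,0,0,-1],[0,0,3.3,0,0,0,-1],[0,0,0,0,0,0,-1],[0,0,0,0,0,0,-1],[0,0,0,0,0,0,-1]]]'

```text
time_s: 28.0
position: [0.4977, -0.3063, 0.2896]
tcp_rot: [[0.995, -0.096, -0.001], [-0.096, -0.995, 0.001], [-0.001, -0.001, -1.0]]
force: [0.0, 0.0, -1.6]
opening: 0.182
```

```bash
python3 st.py [.4984,-.3063,.1405]; python3 - <<'E'
from h import *
a=capture("side");s=readout.read_state()["position"];p=proj("side",s-[0,0,.1255]);print("foot px",p);u,v=p.astype(int);print(u-75,v-60)
cv2.imwrite("pics/rt.png",cv2.resize(a[v-60:v+60,u-75:u+75],None,fx=5,fy=5,interpolation=2))
E
```

```text
28.0 [ 0.49773 -0.3063   0.28965] [ 0.01833  0.0493  -1.56476] [0.02668 0.01605 0.04418] 0.18217891209071319
tool-frame err cm [ 0.07715  0.00106 14.9147 ] yaw -5.498970028492226 z [-0.00062  0.00056 -1.     ]
foot [ 0.49765 -0.30623  0.16415] [-42.55659  23.07774  83.31965  -0.0004   73.65073  52.94251]
foot px [433.60452999 113.16796696]
358 53
```

View pics/rt.png

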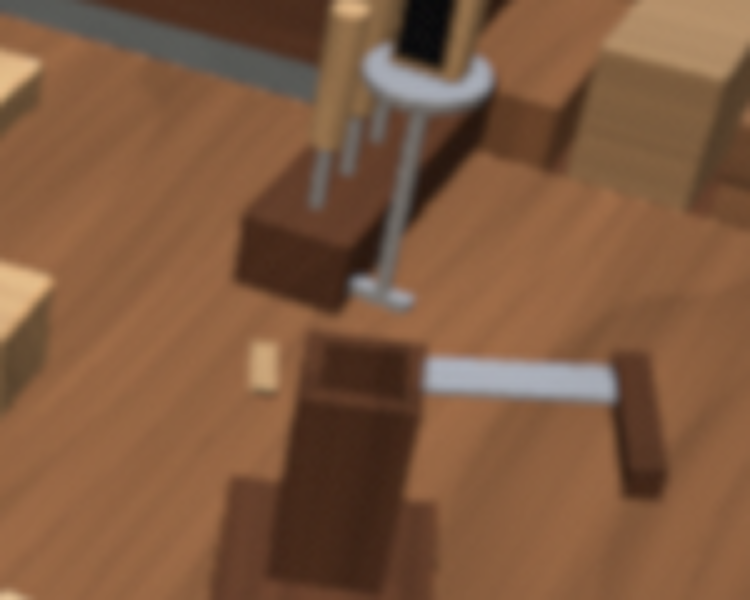

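>>> send_rows --moves '[[[0,0,0,0.07,0,1,-1],[0,0,0,0,0,2,-1],[0,0,0,0,0,2,-1],[0,0,0,0,0,2,-1],[0,0,0,0,0,1,-1]]]'

```text
time_s: 28.55
position: [0.4976, -0.3057, 0.2077]
tcp_rot: [[0.995, -0.097, -0.003], [-0.097, -0.995, 0.003], [-0.003, -0.002, -1.0]]
force: [-0.2, 0.2, -2.5]
opening: 0.181
```

>>> send_rows --moves '[[[0,0,0,0,0,1.5,-1],[0,0,0,0,0,2,-1],[0,0,0,0,0,1.5,-1],[0,0,0,0,0,0.8,-1],[0,0,0,0,0,0.4,-1]]]'

```text
time_s: 29.05
position: [0.4985, -0.3067, 0.1473]
tcp_rot: [[0.995, -0.097, -0.001], [-0.097, -0.995, 0.001], [-0.001, -0.001, -1.0]]
force: [-0.0, 0.4, -1.7]
opening: 0.181
```

>>> send_rows --moves '[[[0,0,0,0,0,0.2,-1],[0,0,0,0,0,0.1,-1],[0,0,0,0,0,0,-1],[0,0,0,0,0,0,-1],[0,0,0,0,0,0,-1]]]'

```text
time_s: 29.55
position: [0.4988, -0.3071, 0.1455]
tcp_rot: [[0.995, -0.097, 0.001], [-0.097, -0.995, -0.001], [0.001, 0.001, -1.0]]
force: [-0.5, -0.8, -1.7]
opening: 0.181
```

```bash
python3 st.py [.4984,-.3063,.1405]
```

```text
29.55 [ 0.49877 -0.30707  0.14549] [-0.46983 -0.84361 -1.69565] [ 0.05493  0.06636 -0.03706] 0.18139774024793956
tool-frame err cm [-0.04449 -0.07333  0.49914] yaw -5.570838095710959 z [ 0.00069 -0.00065 -1.     ]
foot [ 0.49885 -0.30715  0.01999] [-42.54258  32.80518  92.04595  -0.00122  55.09451  53.02897]
```

>>> send_rows --moves '[[[0,0,0,0,0,0.15,-1],[0,0,0,0,0,0.1,-1],[0,0,0,0,0,0.1,-1],[0,0,0,0,0,0.1,-1],[0,0,0,0,0,0.05,-1]]]'

```text
time_s: 30.05
position: [0.4985, -0.3069, 0.1405]
tcp_rot: [[0.995, -0.097, -0.0], [-0.097, -0.995, 0.0], [-0.0, -0.0, -1.0]]
force: [-1.7, 1.4, 5.4]
opening: 0.178
```

>>> send_rows --moves '[[[0,0,0,0,0,0,-1],[0,0,0,0,0,0,-1],[0,0,0,0,0,0,-1],[0,0,0,0,0,0,-1],[0,0,0,0,0,0,-1]]]'

```text
time_s: 30.55
position: [0.4985, -0.3069, 0.1405]
tcp_rot: [[0.995, -0.097, 0.0], [-0.097, -0.995, -0.0], [0.0, 0.0, -1.0]]
force: [-2.2, 1.3, 4.7]
opening: 0.183
```

```bash
python3 st.py [.4984,-.3063,.1405]
```

```text
30.55 [ 0.49855 -0.30685  0.14046] [-2.16201  1.28514  4.74452] [0.29747 0.33304 0.02223] 0.18303793761398388
tool-frame err cm [-0.01988 -0.05344 -0.00354] yaw -5.571826672281274 z [ 0.00009 -0.00008 -1.     ]
foot [ 0.49856 -0.30686  0.01496] [-42.54192  33.20502  92.27472  -0.00024  54.51334  53.03004]
```

>>> send_rows --moves '[[[0,0,0,0,0,0,0],[0,0,0,0,0,0,0.5],[0,0,0,0,0,0,1],[0,0,0,0,0,0,1],[0,0,0,0,0,0,1]]]'

```text
time_s: 31.05
position: [0.4986, -0.3069, 0.1399]
tcp_rot: [[0.995, -0.097, -0.0], [-0.097, -0.995, 0.0], [-0.0, -0.0, -1.0]]
force: [-0.1, 0.1, 0.2]
opening: 0.551
```

>>> send_rows --moves '[[[0,0,0,0,0,0,1],[0,0,0,0,0,0,1],[0,0,0,0,0,0,1],[0,0,0,0,0,0,1],[0,0,0,0,0,0,1]]]'

```text
time_s: 31.55
position: [0.4986, -0.3068, 0.1401]
tcp_rot: [[0.995, -0.097, 0.0], [-0.097, -0.995, -0.0], [0.0, -0.0, -1.0]]
force: [0.0, -0.2, -0.2]
opening: 0.963
```

>>> send_rows --moves '[[[0,0,0,0,0,-1,1],[0,0,0,0,0,-3,1],[0,0,0,0,0,-4,1],[0,0,0,0,0,-3,1],[0,0,0,0,0,0,1]]]'

```text
time_s: 32.05
position: [0.5011, -0.309, 0.2559]
tcp_rot: [[0.995, -0.097, 0.009], [-0.097, -0.995, -0.008], [0.009, 0.007, -1.0]]
force: [-0.1, -0.4, -0.7]
opening: 0.998
```

>>> send_rows --moves '[[[0,0,0,-3,4,-2,1],[0,0,0,-3,4,0,1],[0,0,0,-3,4,0,1],[0,0,0,0,0,0,1],[0,0,0,0,0,0,1]]]'

```text
time_s: 32.55
position: [0.3986, -0.4153, 0.2681]
tcp_rot: [[0.995, -0.1, -0.0], [-0.1, -0.995, 0.002], [-0.001, -0.002, -1.0]]
force: [0.6, 0.1, -0.8]
opening: 0.999
```

```bash
python3 - <<'E'
from h import *
a=capture("side");b=capture("top")
for c in("side","top"):
  for t in("pod","key","tin","key_grip"):print(c,t,[(round(r["p"],2),np.round(r["location"],3)) for r in spot_in(c,t)[:1]])
def crop(im,c,p,w=65,h=65):
    u,v=proj(c,p).astype(int);return cv2.resize(im[v-h:v+h,u-w:u+w],(400,400),interpolation=2)
cv2.imwrite("pics/end.png",np.hstack([crop(a,"side",[.498,-.306,.12]),crop(a,"side",[.513,.288,.03])]))
E
```

```text
side pod [(0.57, array([0.506, 0.295, 0.048]))]
side key [(0.56, array([ 0.496, -0.299,  0.144]))]
side tin [(0.58, array([0.553, 0.082, 0.084]))]
side key_grip [(0.56, array([ 0.494, -0.296,  0.145]))]
top pod [(0.89, array([0.513, 0.285, 0.049]))]
top key [(0.84, array([ 0.496, -0.298,  0.132]))]
top tin [(0.95, array([0.55 , 0.078, 0.086]))]
top key_grip [(0.88, array([ 0.497, -0.298,  0.132]))]
```

View pics/end.png

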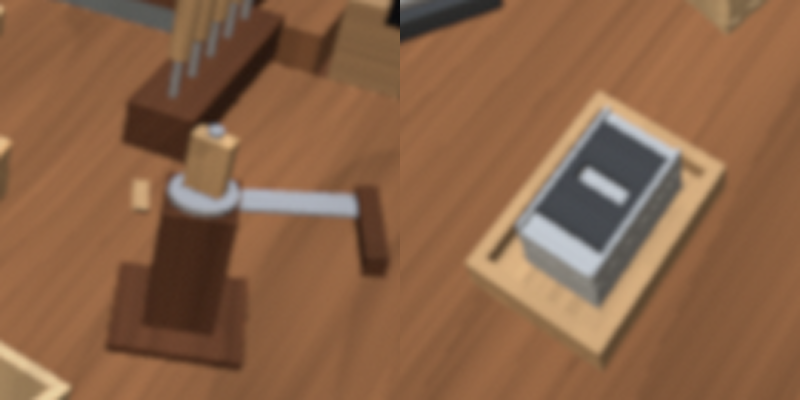

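Key upright in the stand (collar seated at (203,192) of the crop); pod flat inside the tray (slot at (605,185)). Handing in.

```bash
python3 -c "
from rig import bot;print(bot.hand_in())"
```

```text
the job is handed in; nothing more can be done
None
```

The pod is in the tray and the key is back in its stand, and I handed the job in at about 33 s of the 72 s allowed.

- **Finding the slot:** I took the key by its handle and pressed the bar gently on the cap, at most about 5 N. The camera estimate of the slot was about 2.4 mm off in y, so the first touch landed on solid cap. A light sideways sweep then dropped the bar in.
- **Lifting and placing:** I pushed through, turned 90° and drew the pod out (about 0.45 kg). It hung flat, and I set it down in 0.5 mm steps until its weight came off. I then turned the key back and drew it out with no load on it.
- **Key return:** I lowered the key until the collar rested on the rim, pressing about 6 N, then let go and moved the arm clear.

**Last checks:** The final side picture shows the pod upright and flat inside the tray walls, and the key upright with its collar on the stand. In the top view the networks place the pod at (0.513, 0.285), close to the tray centre I measured at (0.513, 0.289). The tin is still within 1 mm of its first position. The side view's pod estimate differs by about 1 cm (0.506, 0.295), most likely because it sees a different part of the pod's surface. I did not measure the plane, mallet or gauge again at the end, but the arm never went near them. No check failed.

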